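# Load the sample caddy for the autosampler

## Task

Load the white caddy for the next autosampler run: stand each of the four amber sample bottles, the ones with a white septum in the cap, upright on the floor of the caddy pocket whose pad has the colour of its cap. Leave the two clear storage bottles with plain caps standing where they are.

Things in the scene. Friction and masses are not known exactly. Their poses are not given: they have to be found in the camera images.
- bottle_red: loose amber-brown glass sample bottle standing upright, with a red screw cap that has a round white septum (21 mm dot) in the middle of its top. Body 40 mm diameter up to 45 mm height, neck 31 mm, cap 36 mm diameter from 64 to 85 mm height, 85 mm tall in all, about 110 g. Origin: centre of its underside; z is its axis, up. Take it by the cap from above.
- bottle_blue: loose amber-brown glass sample bottle standing upright, with a blue screw cap that has a round white septum (21 mm dot) in the middle of its top. Body 40 mm diameter up to 45 mm height, neck 31 mm, cap 36 mm diameter from 64 to 85 mm height, 85 mm tall in all, about 110 g. Origin: centre of its underside; z is its axis, up. Take it by the cap from above.
- bottle_green: loose amber-brown glass sample bottle standing upright, with a green screw cap that has a round white septum (21 mm dot) in the middle of its top. Body 40 mm diameter up to 45 mm height, neck 31 mm, cap 36 mm diameter from 64 to 85 mm height, 85 mm tall in all, about 110 g. Origin: centre of its underside; z is its axis, up. Take it by the cap from above.
- bottle_yellow: loose amber-brown glass sample bottle standing upright, with a yellow screw cap that has a round white septum (21 mm dot) in the middle of its top. Body 40 mm diameter up to 45 mm height, neck 31 mm, cap 36 mm diameter from 64 to 85 mm height, 85 mm tall in all, about 110 g. Origin: centre of its underside; z is its axis, up. Take it by the cap from above.
- pad_red: red floor pad, 58 x 58 x 3 mm, centred in one of the four pockets of the white caddy. Origin: centre of its underside, 6 mm above the bench; z up, x and y along the caddy walls. Caddy: fixed to the bench, open box 142 x 142 mm, 40 mm high, split two by two by 6 mm walls into pockets 62 x 62 mm inside, 68 mm pitch. Which colour lies in which pocket varies.
- pad_blue: blue floor pad, 58 x 58 x 3 mm, centred in one of the four pockets of the white caddy. Origin: centre of its underside, 6 mm above the bench; z up, x and y along the caddy walls. Caddy: fixed to the bench, open box 142 x 142 mm, 40 mm high, split two by two by 6 mm walls into pockets 62 x 62 mm inside, 68 mm pitch. Which colour lies in which pocket varies.
- pad_green: green floor pad, 58 x 58 x 3 mm, centred in one of the four pockets of the white caddy. Origin: centre of its underside, 6 mm above the bench; z up, x and y along the caddy walls. Caddy: fixed to the bench, open box 142 x 142 mm, 40 mm high, split two by two by 6 mm walls into pockets 62 x 62 mm inside, 68 mm pitch. Which colour lies in which pocket varies.
- pad_yellow: yellow floor pad, 58 x 58 x 3 mm, centred in one of the four pockets of the white caddy. Origin: centre of its underside, 6 mm above the bench; z up, x and y along the caddy walls. Caddy: fixed to the bench, open box 142 x 142 mm, 40 mm high, split two by two by 6 mm walls into pockets 62 x 62 mm inside, 68 mm pitch. Which colour lies in which pocket varies.
- plain_blue: loose look-alike that is not a sample: clear, pale glass storage bottle with a plain blue cap without a septum (no white dot), otherwise the same shape, size and weight as the sample bottles. Origin: centre of its underside; z up.
- plain_green: loose look-alike that is not a sample: clear, pale glass storage bottle with a plain green cap without a septum (no white dot), otherwise the same shape, size and weight as the sample bottles. Origin: centre of its underside; z up.
There are look-alikes about, which are no part of the job. Leave any purple look-alike of the plain_blue alone.

How it is judged:
At the end, for the whole second after the job is handed in: Each amber bottle stands upright (0.12 rad) and still in the pocket of its cap's colour: foot under 10 mm above the pad's underside, axis within 17 mm of the pad's centre. Both plain-capped bottles stand upright (0.12 rad) and still, within 20 mm of where they started (horizontal distance between bottle_red and pad_red below 0.017 m and z of bottle_red in the frame of pad_red below 0.01 m and angle between each of bottle_red, bottle_blue, bottle_green, bottle_yellow, plain_blue, plain_green's own z axis and vertical below 0.12 rad and linear speed of each of bottle_red, bottle_blue, bottle_green, bottle_yellow, plain_blue, plain_green below 0.02 m/s and horizontal distance between bottle_blue and pad_blue below 0.017 m and z of bottle_blue in the frame of pad_blue below 0.01 m and horizontal distance between bottle_green and pad_green below 0.017 m and z of bottle_green in the frame of pad_green below 0.01 m and horizontal distance between bottle_yellow and pad_yellow below 0.017 m and z of bottle_yellow in the frame of pad_yellow below 0.01 m and distance of each of plain_blue, plain_green from where it was at the start of the episode below 0.02 m); the robot touches nothing.
It fails at once if the plain blue-capped storage bottle is moved from its place (by more than 20 mm) or tipped (distance of plain_blue from where it was at the start of the episode above 0.02 m or angle between plain_blue's own z axis and vertical above 0.3 rad).
It fails at once if the plain green-capped storage bottle is moved from its place (by more than 20 mm) or tipped (distance of plain_green from where it was at the start of the episode above 0.02 m or angle between plain_green's own z axis and vertical above 0.3 rad).
It also fails if it takes over 90 s, if anything falls off the work surface, if the arm or the gripper's body presses on something with over 40 N, if the wrist force passes 120 N, or if a joint passes its speed limit or range.

## Robot

A 6-joint arm with a two-finger parallel gripper is mounted at the origin on the work surface. World frame = base frame: x ahead of the robot, y to its left, z up, the work surface at z = 0. Lengths are in m, angles in rad, forces in N, time in s.
With the tool pointing down it reaches from about 0.3 to 0.875 m from the base axis. Payload 6.4 kg.
Tool frame: the origin (TCP) lies on the mounting face of the last link; the fingertips stand 173 mm ahead of it and the grasp point (between the pads) lies manip.grip_depth ahead of it (manip.grip_depth is the distance from the TCP to the grasp point, in m); z points along the fingers, y is the line along which they close (so a half turn about z gives the same grasp; the last joint's range is limited). The gripper opens to 85 mm and grips with 20 to 120 N. Pads are 22 mm wide; open, the fingers measure 114 mm over their backs; the gripper's body (76 mm by 85 mm) begins 54 mm behind the grasp point. The pads swing forward as they close: fully open they stand 13 mm farther back than shut.
Start: joints at [-1.508, 0.181, 1.607, -0, 1.354, -0.206], TCP at [0.153, -0.554, 0.405] pointing down, gripper open.
Joint ranges: [-2.99, 2.99], [-0.89, 2.07], [0.3, 2.58], [-1.14, 4.28], [0, 2.63], [-3.12, 3.12]. Speed limits (rad/s): [2.57, 2.57, 3.01, 3.14, 3.14, 3.14].

## Interface

Orientations are given as a 3x3 rotation matrix whose columns are the frame's x, y, z axes.
In Python, from cell import manip gives the robot as it stands.
- The arm moves only by the tool run_rows, called after ">>>" as a command line: name --argument value ..., lists and objects as JSON in quotes. Schema: {"type":"object","properties":{"moves":{"type":"array","items":{"type":"array","prefixItems":[{"type":"array","items":{"type":"number"},"minItems":3,"maxItems":3},{"type":"array","items":{"type":"number"},"minItems":3,"maxItems":3},{"type":"number"}],"minItems":3,"maxItems":3},"minItems":1,"maxItems":8},"grip_n":{"type":"number"},"only":{"type":"string"},"quiet":{"type":"boolean"},"lines":{"type":"string"}},"required":["moves"],"additionalProperties":false}. moves is a list of rows, 1 to 8 of them, each written [[dx, dy, dz], [rx, ry, rz], opening]: dx, dy, dz in fractions of the full range, 1 being 0.75 m, then a rotation vector rx, ry, rz in normalised numbers (1 is 2 pi rad), then the finger opening in m; each row is the pose to reach, as a shift and turn from the pose commanded when the call began, along the tool's axes at that moment; what a row does not reach only later rows make up. A row lasts 1/12 s, in which the tool goes at most 0.0417 m and 0.125 rad, less where a joint would pass 70% of its speed; a pose out of reach is approached as far as the arm can. The fingers move at their own pace and stop on an object; grip_n is the grip in N (left out, the last holds). Time passes only in rows, so rows that do not move let the fingers close. The tool returns the time, the measured TCP pose, the force, the opening and the grip force at its end. only (a regular expression) keeps the lines of the reply that match it, lines (a string "A,B") keeps lines A to B, and quiet returns only ok. Shift and turn numbers lie between -1 and 1, and a call with a number outside is refused. Input that does not fit is refused with a message, and nothing moves.
- manip.get_state(): the state, without advancing time (a new reading comes with each control period).
- manip.grab_frame(name): name is "scene" or "top"; returns a dict with "image" (480x640x3 uint8, blue, green, red), "fovy" (degrees; the focal length in pixels is half the picture's height over the tangent of half this angle, whatever the lens; pixels are square), "cx", "cy" (the principal point, pixels), "D" ([k1, k2, p1, p2, k3] as OpenCV has them; the pictures are not rectified), "R" (3x3) and "t" (3): a world point X has camera coordinates R X + t. Camera axes: x right, y down, z forward; pixel columns grow to the right and rows downward; lengths in m; the calibration is good to about 2 mm. A picture is of the moment at which its call begins. There is no depth.
- manip.job_done(): hands the job in; it is judged then, once.
The state is a dict: "time": time; "qpos": joint angles; "qvel": joint speeds; "tau": joint torques, N m; "ee_pos": TCP position; "ee_rot": TCP orientation; "contact_force": force on the tool from outside, world axes, zero at the start; "moment": the same for the moment, N m; "finger_gap": finger opening in m; "gripper_force": force on a finger pad.
Only numpy, scipy, OpenCV 4.12 (cv2) and the standard library are available. Lean on these libraries where they do the work, as an engineer would, in place of code of your own. Each camera call takes 0.05 s, during which the arm holds its last target. There are 200 camera calls.

## Working session

There is one attempt and no reset: what is moved stays moved. The work goes in short steps, Python scripts to look and compute and a tool call to move; the robot and the scene stay as the last step left them, time stands still between calls to the robot, and variables do not carry over. Pictures are saved under pics/ and viewed, at most 14 in all, crops included, and the job is handed in when it is done.

```bash
mkdir -p pics; ls; python3 - <<'E'
from cell import manip
import cv2
for n in("top","scene"):
    f=manip.grab_frame(n); cv2.imwrite(f"pics/{n}0.png",f["image"]); print(n,f["fovy"],f["cx"],f["cy"],f["D"],f["R"],f["t"])
print(manip.grip_depth,manip.get_state())
E
```

```text
pics
top 46.36257709812162 313.5015139586304 237.8388382384868 [-0.10388962  0.          0.          0.          0.        ] [[-2.64563329e-02 -9.99645810e-01 -2.88388533e-03]
 [-9.96865815e-01  2.65977006e-02 -7.45057727e-02]
 [ 7.45560882e-02  9.03697169e-04 -9.97216412e-01]] [0.01051424 0.54653615 0.95653419]
scene 57.43910615033337 317.99309277063765 233.68201716055518 [-0.07351406  0.          0.          0.          0.        ] [[-0.69826506  0.71568483  0.01487064]
 [ 0.56727386  0.56589796 -0.59829748]
 [-0.43660769 -0.4093345  -0.80113606]] [ 0.3912763  -0.2891397   1.24643726]
0.1547 {'time': 0.1, 'qpos': array([-1.50833155e+00,  1.81452324e-01,  1.60789623e+00, -2.55504642e-05,
        1.35381016e+00, -2.06304438e-01]), 'qvel': array([ 0.00227077, -0.00187787, -0.00157445, -0.00164371, -0.00027774,
       -0.00050487]), 'tau': array([ 9.45951469e-04, -4.45877266e+01, -3.52235055e+01, -2.31828135e-04,
        4.20530123e-03, -2.85310229e-06]), 'ee_pos': array([ 0.15268474, -0.55412188,  0.40388784]), 'ee_rot': array([[ 9.64097008e-01,  2.65550267e-01, -1.22662921e-04],
       [ 2.65550130e-01, -9.64095789e-01,  1.56145257e-03],
       [ 2.96385340e-04, -1.53796490e-03, -9.99998773e-01]]), 'contact_force': array([0.67140689, 0.18042251, 0.08755821]), 'moment': array([ 0.04210169, -0.00703464,  0.00209896]), 'gripper_force': 0.0, 'finger_gap': 0.08553165386431966}
```

View pics/top0.png

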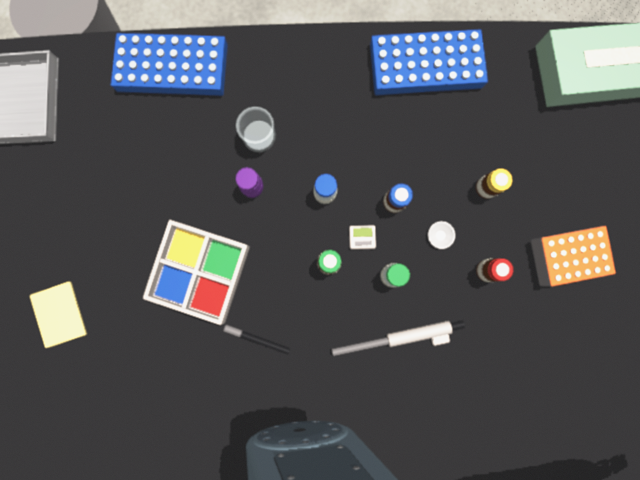

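View pics/scene0.png

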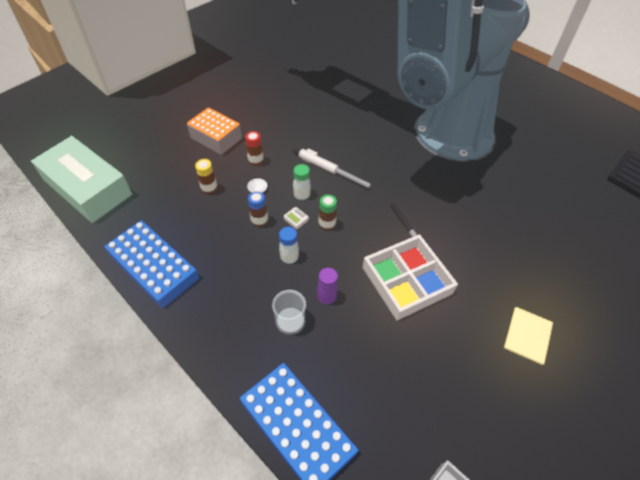

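Candidates in the top view:
- **Red cap:** amber with septum at (502,270). The orange rack at (578,256) is not it.
- **Blue cap:** with septum at (401,195). Plain blue at (326,185) and purple at (249,182) are to be left.
- **Green cap:** with septum at (330,262). Plain green at (398,275) is to be left.
- **Yellow cap:** with septum at (500,180). The sticky note at (58,314) is not it.
- **Pads:** yellow (184,248), green (221,262), blue (173,285), red (209,298).

The scene view agrees: four amber bottles at (254,147), (207,175), (258,208) and (328,212), and clear ones at (302,182) and (289,246).

```bash
cat >h.py <<'E'
from cell import manip
import cv2, numpy as np
def cam(n):
    f=manip.grab_frame(n); fl=240/np.tan(np.radians(f["fovy"])/2)
    f["K"]=np.array([[fl,0,f["cx"]],[0,fl,f["cy"]],[0,0,1]]); return f
def ray(f,p):
    u=cv2.undistortPoints(np.array([[p]],float),f["K"],np.array(f["D"]))[0,0]
    R=np.array(f["R"]); return -R.T@f["t"], R.T@[*u,1]
def plane(f,p,z):
    c,d=ray(f,p); return (c+d*(z-c[2])/d[2])[:2]
def proj(f,X):
    return cv2.projectPoints(np.array([X],float),cv2.Rodrigues(np.array(f["R"]))[0],np.array(f["t"]),f["K"],np.array(f["D"]))[0][0,0]
def blob(f,kind,p,r=14):
    "centroid of the colour component nearest p"
    h=cv2.cvtColor(f["image"],cv2.COLOR_BGR2HSV); H,S,V=cv2.split(h)
    if kind=="white": m=(S<60)&(V>170)
    else:
        m=(S>110)&(V>80)&{"red":(H<8)|(H>172),"blue":(H>100)&(H<125),"green":(H>45)&(H<85),"yellow":(H>18)&(H<35)}[kind]
    n,l,st,c=cv2.connectedComponentsWithStats(m.astype(np.uint8))
    k=[i for i in range(1,n) if st[i,4]>=15]
    i=min(k,key=lambda i:np.hypot(*(c[i]-p))); return c[i],st[i,4]
def go(x,y,z=None):
    "offset along tool axes from current TCP to grasp point x,y,z"
    s=manip.get_state(); R=s["ee_rot"]; g=s["ee_pos"]+R[:,2]*manip.grip_depth
    d=np.array([x,y,g[2] if z is None else z])-g; return R.T@d
E
python3 - <<'E'
from h import *
t=cam("top");s=cam("scene")
B=dict(red=(502,270),blue=(401,195),green=(330,262),yellow=(500,180))
SB=dict(red=(254,137),blue=(257,199),green=(328,202),yellow=(204,165))
P=dict(yellow=(184,248),green=(221,262),blue=(173,285),red=(209,298))
for k in B:
    c,a=blob(t,"white",B[k]); X=plane(t,c,.085); c2,a2=blob(s,k,SB[k])
    print(k,c.round(1),a,X.round(4),"pred scene",proj(s,[*X,.085]).round(1),"blob cap",c2.round(1),a2)
pc={}
for k in P:
    c,a=blob(t,k,P[k]); pc[k]=plane(t,c,.009); print("pad",k,c.round(1),a,pc[k].round(4))
m=np.mean(list(pc.values()),0);print("mean",m, {k:np.linalg.norm(v-m)/.0481 for k,v in pc.items()})
e=pc["green"]-pc["yellow"];print("caddy yaw",np.arctan2(e[1],e[0]))
for k,p in(("blue",(326,185)),("green",(398,275))):
    c,a=blob(t,k,p); print("plain",k,c,a,plane(t,c,.085).round(4))
for k in("cup",(442,235)),("purp",(249,178)): print(k[0],plane(t,k[1],.06).round(3))
cv2.imwrite("pics/crop.png",cv2.resize(t["image"][150:320,130:540],None,fx=1.9,fy=1.9,interpolation=2))
E
```

```text
red [502.1 269.3] 133 [ 0.4819 -0.3118] pred scene [251.5 137. ] blob cap [252.9 140. ] 181
blue [401.1 194.1] 143 [ 0.61   -0.1497] pred scene [254.9 198.4] blob cap [256.2 201.7] 159
green [329.5 260.8] 157 [ 0.5038 -0.0291] pred scene [327.  201.8] blob cap [327.4 204.6] 135
yellow [501.3 178.9] 135 [ 0.6315 -0.3184] pred scene [201.7 165.5] blob cap [203.6 167.8] 209
pad yellow [185.4 246.9] 883 [0.5374 0.2234]
pad green [221.7 259.2] 876 [0.514  0.1589]
pad blue [173.  283.9] 888 [0.4725 0.2463]
pad red [209.4 296. ] 943 [0.4498 0.1818]
mean [0.49339078 0.20261012] {'yellow': np.float64(1.0114298783159215), 'green': np.float64(1.003695303429732), 'blue': np.float64(1.0069631249592674), 'red': np.float64(1.0050764674670263)}
caddy yaw -1.9184808998792426
plain blue [325.44655582 184.66983373] 421 [ 0.6287 -0.026 ]
plain green [398.01240695 274.65508685] 403 [ 0.4782 -0.1396]
cup [ 0.543 -0.22 ]
purp [0.648 0.102]
```

View pics/crop.png

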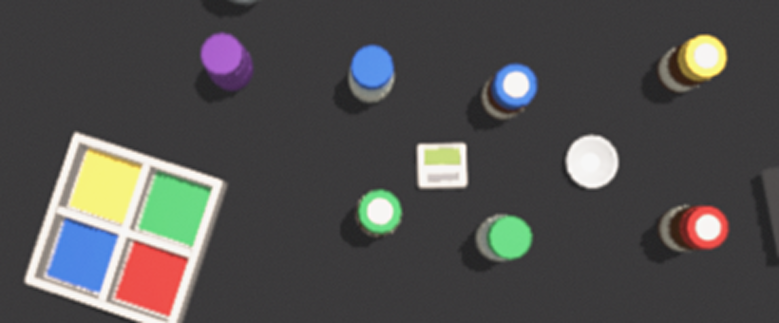

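Each choice is confirmed: the septum caps at crop (707,228), (516,85), (380,211) and (706,57) are samples, and the caps at (372,68) and (510,238) are plain. I'll keep the current tool yaw, since it sits diagonal to the caddy.

```bash
cat >>h.py <<'E'
BP=dict(red=(.4819,-.3118),blue=(.610,-.1497),green=(.5038,-.0291),yellow=(.6315,-.3184))
PP=dict(red=(.4498,.1818),blue=(.4725,.2463),green=(.514,.1589),yellow=(.5374,.2234))
E
python3 - <<'E'
from h import *
R=manip.get_state()["ee_rot"]
print(go(*BP["red"],.075).round(4))
o=["red","blue","green","yellow"]
for i,k in enumerate(o):
    print(k,"to pad",(R.T[:2,:2]@np.subtract(PP[k],BP[k])).round(4), "next",(R.T[:2,:2]@np.subtract(BP[o[(i+1)%4]],PP[k])).round(4))
E
```

```text
[ 0.3816 -0.1459  0.1747]
red to pad [ 0.1002 -0.4844] next [0.0664 0.3621]
blue to pad [-0.0274 -0.4183] next [-0.043   0.2738]
green to pad [ 0.0598 -0.1785] next [-0.0135  0.4914]
yellow to pad [ 0.0532 -0.5473] next [-0.1957  0.5012]
```

The rows are not in the units I measure in: shifts go in shares of 0.75 m and turns go in shares of 2 pi rad. I convert before sending: 0.19 m / 0.75 = 0.2533, 0.155 m / 0.75 = 0.2067.

>>> run_rows --moves '[[[0.0533, -0.02, 0], [0, 0, 0], 0.085], [[0.1067, -0.04, 0], [0, 0, 0], 0.085], [[0.16, -0.06, 0], [0, 0, 0], 0.085], [[0.2067, -0.08, 0], [0, 0, 0], 0.085], [[0.2533, -0.0973, 0], [0, 0, 0], 0.085]]'

```text
time: 0.62
ee_pos: [0.3178, -0.4318, 0.4045]
ee_rot: [[0.964, 0.265, 0.0], [0.265, -0.964, 0.001], [0.0, -0.001, -1.0]]
contact_force: [0.8, -0.7, -0.4]
finger_gap: 0.085
gripper_force: 0.0
```

>>> run_rows --moves '[[[0.0507, -0.02, 0], [0, 0, 0], 0.07], [[0.1013, -0.0387, 0], [0, 0, 0], 0.07], [[0.152, -0.0587, 0], [0, 0, 0], 0.07], [[0.2027, -0.0773, 0], [0, 0, 0], 0.07], [[0.2533, -0.096, 0], [0, 0, 0], 0.07], [[0.2555, -0.0972, 0], [0, 0, 0], 0.07], [[0.2555, -0.0972, 0], [0, 0, 0], 0.07]]' --grip_n 40

```text
time: 1.2
ee_pos: [0.4834, -0.3105, 0.4044]
ee_rot: [[0.963, 0.27, -0.0], [0.27, -0.963, 0.0], [-0.0, -0.0, -1.0]]
contact_force: [-0.6, -0.1, -0.4]
finger_gap: 0.0701
gripper_force: 0.0
```

```bash
python3 -c "
from h import *
print(go(*BP['red'],.075).round(4))"
```

```text
[-0.0017  0.001   0.1747]
```

Converted, 0.1745 m / 0.75 = 0.2327, 0.17 m / 0.75 = 0.2267.

>>> run_rows --moves '[[[-0.0013, 0, 0.0533], [0, 0, 0], 0.07], [[-0.0013, 0, 0.1067], [0, 0, 0], 0.07], [[-0.0013, 0, 0.16], [0, 0, 0], 0.07], [[-0.0013, 0, 0.2], [0, 0, 0], 0.07], [[-0.0013, 0, 0.2267], [0, 0, 0], 0.07], [[-0.0013, 0, 0.2327], [0, 0, 0], 0.07], [[-0.0013, 0, 0.2327], [0, 0, 0], 0.07]]'

```text
time: 1.78
ee_pos: [0.4795, -0.313, 0.2285]
ee_rot: [[0.965, 0.264, -0.003], [0.264, -0.965, 0.003], [-0.002, -0.003, -1.0]]
contact_force: [0.2, -0.3, 1.3]
finger_gap: 0.0699
gripper_force: 0.0
```

>>> run_rows --moves '[[[0, 0, 0], [0, 0, 0], 0.03], [[0, 0, 0], [0, 0, 0], 0.03], [[0, 0, 0], [0, 0, 0], 0.03], [[0, 0, 0], [0, 0, 0], 0.03], [[0, 0, 0], [0, 0, 0], 0.03], [[0, 0, 0], [0, 0, 0], 0.03]]' --grip_n 40

```text
time: 2.28
ee_pos: [0.4816, -0.3132, 0.2324]
ee_rot: [[0.964, 0.266, 0.003], [0.266, -0.964, -0.003], [0.002, 0.003, -1.0]]
contact_force: [-1.2, 0.5, 7.0]
finger_gap: 0.0348
gripper_force: 39.4
```

>>> run_rows --moves '[[[0, 0, -0.0267], [0, 0, 0], 0.03], [[0, 0, -0.08], [0, 0, 0], 0.03], [[0, 0, -0.1333], [0, 0, 0], 0.03], [[0, 0, -0.1867], [0, 0, 0], 0.03], [[0, 0, -0.232], [0, 0, 0], 0.03]]'

```text
time: 2.7
ee_pos: [0.4809, -0.3124, 0.4079]
ee_rot: [[0.964, 0.266, 0.002], [0.266, -0.964, -0.002], [0.001, 0.003, -1.0]]
contact_force: [0.7, 0.5, -0.4]
finger_gap: 0.0349
gripper_force: 40.1
```

Converted, -0.242 m / 0.75 = -0.3227, -0.22 m / 0.75 = -0.2933.

>>> run_rows --moves '[[[0.0067, -0.0333, 0], [0, 0, 0], 0.03], [[0.0173, -0.0853, 0], [0, 0, 0], 0.03], [[0.028, -0.1373, 0], [0, 0, 0], 0.03], [[0.0387, -0.1893, 0], [0, 0, 0], 0.03], [[0.0493, -0.2413, 0], [0, 0, 0], 0.03], [[0.06, -0.2933, 0], [0, 0, 0], 0.03], [[0.0667, -0.3227, 0], [0, 0, 0], 0.03]]'

```text
time: 3.28
ee_pos: [0.4638, -0.0626, 0.4047]
ee_rot: [[0.964, 0.267, 0.001], [0.267, -0.964, 0.001], [0.001, -0.001, -1.0]]
contact_force: [0.3, -0.1, -1.5]
finger_gap: 0.0344
gripper_force: 40.2
```

>>> run_rows --moves '[[[0.0107, -0.052, 0], [0, 0, 0], 0.03], [[0.0213, -0.104, 0], [0, 0, 0], 0.03], [[0.032, -0.156, 0], [0, 0, 0], 0.03], [[0.0427, -0.208, 0], [0, 0, 0], 0.03], [[0.0533, -0.26, 0], [0, 0, 0], 0.03], [[0.064, -0.3067, 0], [0, 0, 0], 0.03], [[0.0667, -0.3227, 0], [0, 0, 0], 0.03], [[0.0667, -0.3227, 0], [0, 0, 0], 0.03]]'

```text
time: 3.95
ee_pos: [0.4479, 0.1834, 0.4048]
ee_rot: [[0.963, 0.27, 0.001], [0.27, -0.963, 0.001], [0.001, -0.001, -1.0]]
contact_force: [-1.0, 0.4, -1.1]
finger_gap: 0.0348
gripper_force: 40.3
```

```bash
python3 - <<'E'
from h import *
print(go(*PP['red'],.084).round(4)); f=cam("scene"); cv2.imwrite("pics/a.png",f["image"])
E
```

```text
[0.001  0.0022 0.1661]
```

View pics/a.png

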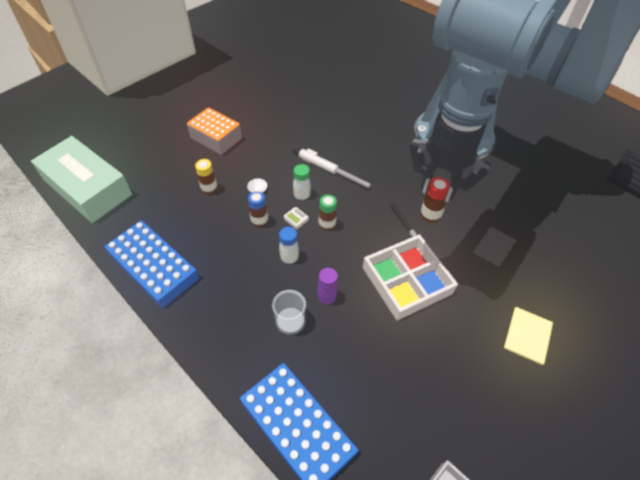

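The red bottle hangs upright in the gripper at (437,200); everything else is undisturbed. I'll lower it now.

Converted, 0.161 m / 0.75 = 0.2147, 0.155 m / 0.75 = 0.2067.

>>> run_rows --moves '[[[0, 0.0013, 0.0533], [0, 0, 0], 0.03], [[0, 0.0013, 0.1067], [0, 0, 0], 0.03], [[0, 0.0013, 0.1533], [0, 0, 0], 0.03], [[0, 0.0013, 0.1867], [0, 0, 0], 0.03], [[0, 0.0013, 0.2067], [0, 0, 0], 0.03], [[0, 0.0013, 0.2147], [0, 0, 0], 0.03], [[0, 0.0013, 0.2147], [0, 0, 0], 0.03], [[0, 0.0013, 0.2147], [0, 0, 0], 0.03]]'

```text
time: 4.67
ee_pos: [0.4497, 0.1788, 0.2439]
ee_rot: [[0.964, 0.265, 0.001], [0.265, -0.964, -0.0], [0.001, 0.0, -1.0]]
contact_force: [0.8, 0.6, -0.8]
finger_gap: 0.035
gripper_force: 40.4
```

```bash
python3 -c "
from h import *
print(go(*PP['red']).round(4))"
```

```text
[ 0.0007 -0.0029 -0.    ]
```

Converted, 0.003 m / 0.75 = 0.004, 0.0015 m / 0.75 = 0.002.

>>> run_rows --moves '[[[0, -0.0013, 0.002], [0, 0, 0], 0.03], [[0, -0.0013, 0.004], [0, 0, 0], 0.03], [[0, -0.0013, 0.004], [0, 0, 0], 0.03]]'

```text
time: 4.92
ee_pos: [0.4494, 0.1804, 0.2411]
ee_rot: [[0.964, 0.265, 0.002], [0.265, -0.964, 0.0], [0.002, 0.001, -1.0]]
contact_force: [0.7, -0.0, 2.2]
finger_gap: 0.0348
gripper_force: 40.7
```

>>> run_rows --moves '[[[0, 0, 0], [0, 0, 0], 0.045], [[0, 0, 0], [0, 0, 0], 0.056], [[0, 0, 0], [0, 0, 0], 0.056], [[0, 0, 0], [0, 0, 0], 0.056], [[0, 0, 0], [0, 0, 0], 0.056]]'

```text
time: 5.33
ee_pos: [0.4487, 0.1806, 0.2401]
ee_rot: [[0.964, 0.266, -0.0], [0.266, -0.964, 0.0], [-0.0, -0.0, -1.0]]
contact_force: [-0.7, 0.2, 0.4]
finger_gap: 0.056
gripper_force: 0.0
```

>>> run_rows --moves '[[[0, 0, -0.0133], [0, 0, 0], 0.056], [[0, 0, -0.04], [0, 0, 0], 0.056], [[0, 0, -0.0933], [0, 0, 0], 0.056], [[0, 0, -0.1467], [0, 0, 0], 0.056], [[0, 0, -0.2], [0, 0, 0], 0.056], [[0, 0, -0.2187], [0, 0, 0], 0.056]]'

```text
time: 5.83
ee_pos: [0.4498, 0.1808, 0.4113]
ee_rot: [[0.964, 0.266, 0.009], [0.266, -0.964, 0.001], [0.009, 0.001, -1.0]]
contact_force: [1.5, 1.1, 0.3]
finger_gap: 0.056
gripper_force: 0.0
```

```bash
python3 -c "
from h import *
print(go(*BP['blue'],.075).round(4))"
```

```text
[0.0634 0.3608 0.1827]
```

Next is blue: shift (0.0655, 0.362), about 0.37 m, so 10 rows.

Converted, 0.181 m / 0.75 = 0.2413, 0.144 m / 0.75 = 0.192.

>>> run_rows --moves '[[[0.0067, 0.04, 0], [0, 0, 0], 0.056], [[0.016, 0.0907, 0], [0, 0, 0], 0.07], [[0.0253, 0.1413, 0], [0, 0, 0], 0.07], [[0.0347, 0.192, 0], [0, 0, 0], 0.07], [[0.044, 0.2413, 0], [0, 0, 0], 0.07], [[0.044, 0.2413, 0], [0, 0, 0], 0.07]]'

```text
time: 6.33
ee_pos: [0.5307, 0.0096, 0.4052]
ee_rot: [[0.965, 0.261, 0.002], [0.261, -0.965, -0.003], [0.002, 0.003, -1.0]]
contact_force: [1.1, 0.2, -0.2]
finger_gap: 0.0701
gripper_force: 0.0
```

>>> run_rows --moves '[[[0.0093, 0.0507, 0], [0, 0, 0], 0.07], [[0.0187, 0.1013, 0], [0, 0, 0], 0.07], [[0.028, 0.152, 0], [0, 0, 0], 0.07], [[0.0373, 0.2, 0], [0, 0, 0], 0.07], [[0.044, 0.2413, 0], [0, 0, 0], 0.07], [[0.044, 0.2413, 0], [0, 0, 0], 0.07], [[0.044, 0.2413, 0], [0, 0, 0], 0.07]]'

```text
time: 6.92
ee_pos: [0.6086, -0.1522, 0.4042]
ee_rot: [[0.965, 0.263, -0.001], [0.263, -0.965, 0.0], [-0.0, -0.001, -1.0]]
contact_force: [0.5, 0.3, 0.3]
finger_gap: 0.0702
gripper_force: 0.0
```

```bash
python3 - <<'E'
from h import *
print(go(*BP['blue'],.075).round(4)); f=cam("top")
c,a=blob(f,"white",proj(f,[*PP["red"],.094]));print("red placed err",a,plane(f,c,.094)-PP["red"])
E
```

```text
[ 0.0021 -0.0018  0.1745]
red placed err 140 [0.00027565 0.00037545]
```

Red is placed to within 1 mm. I'll pick up blue.

Converted, 0.173 m / 0.75 = 0.2307, 0.168 m / 0.75 = 0.224.

>>> run_rows --moves '[[[0.0013, -0.0013, 0.0533], [0, 0, 0], 0.07], [[0.0013, -0.0013, 0.1067], [0, 0, 0], 0.07], [[0.0013, -0.0013, 0.16], [0, 0, 0], 0.07], [[0.0013, -0.0013, 0.2], [0, 0, 0], 0.07], [[0.0013, -0.0013, 0.224], [0, 0, 0], 0.07], [[0.0013, -0.0013, 0.2307], [0, 0, 0], 0.07], [[0.0013, -0.0013, 0.2307], [0, 0, 0], 0.07]]'

```text
time: 7.55
ee_pos: [0.6084, -0.148, 0.23]
ee_rot: [[0.964, 0.267, -0.003], [0.267, -0.964, 0.002], [-0.003, -0.002, -1.0]]
contact_force: [0.3, 0.1, 0.1]
finger_gap: 0.0699
gripper_force: 0.0
```

>>> run_rows --moves '[[[0, 0, 0], [0, 0, 0], 0.03], [[0, 0, 0], [0, 0, 0], 0.03], [[0, 0, 0], [0, 0, 0], 0.03], [[0, 0, 0], [0, 0, 0], 0.03], [[0, 0, 0], [0, 0, 0], 0.03], [[0, 0, 0], [0, 0, 0], 0.03]]' --grip_n 40

```text
time: 8.05
ee_pos: [0.6102, -0.1499, 0.2338]
ee_rot: [[0.964, 0.266, 0.004], [0.266, -0.964, -0.001], [0.003, 0.002, -1.0]]
contact_force: [-0.6, 1.1, 7.3]
finger_gap: 0.035
gripper_force: 39.7
```

>>> run_rows --moves '[[[0, 0, -0.0267], [0, 0, 0], 0.03], [[0, 0, -0.08], [0, 0, 0], 0.03], [[0, 0, -0.1333], [0, 0, 0], 0.03], [[0, 0, -0.1867], [0, 0, 0], 0.03], [[0, 0, -0.2307], [0, 0, 0], 0.03], [[0, 0, -0.2307], [0, 0, 0], 0.03]]'

```text
time: 8.55
ee_pos: [0.6108, -0.1503, 0.4145]
ee_rot: [[0.964, 0.266, 0.014], [0.266, -0.964, -0.006], [0.012, 0.01, -1.0]]
contact_force: [1.5, -1.4, 0.2]
finger_gap: 0.0347
gripper_force: 40.2
```

```bash
python3 -c "
from h import *
print(go(*PP['blue']).round(4))"
```

```text
[-0.0299 -0.4207 -0.0046]
```

Converted, -0.21 m / 0.75 = -0.28, -0.177 m / 0.75 = -0.236.

>>> run_rows --moves '[[[-0.0027, -0.0333, 0], [0, 0, 0], 0.03], [[-0.0067, -0.084, 0], [0, 0, 0], 0.03], [[-0.0093, -0.1347, 0], [0, 0, 0], 0.03], [[-0.0133, -0.1853, 0], [0, 0, 0], 0.03], [[-0.016, -0.236, 0], [0, 0, 0], 0.03], [[-0.0187, -0.28, 0], [0, 0, 0], 0.03], [[-0.0187, -0.28, 0], [0, 0, 0], 0.03]]'

```text
time: 9.13
ee_pos: [0.5378, 0.0538, 0.4046]
ee_rot: [[0.963, 0.27, -0.0], [0.27, -0.963, 0.002], [0.0, -0.002, -1.0]]
contact_force: [0.2, 0.2, -0.2]
finger_gap: 0.0347
gripper_force: 40.3
```

>>> run_rows --moves '[[[-0.0027, -0.0507, 0], [0, 0, 0], 0.03], [[-0.0067, -0.1013, 0], [0, 0, 0], 0.03], [[-0.0093, -0.152, 0], [0, 0, 0], 0.03], [[-0.0133, -0.2027, 0], [0, 0, 0], 0.03], [[-0.016, -0.2467, 0], [0, 0, 0], 0.03], [[-0.0187, -0.2787, 0], [0, 0, 0], 0.03], [[-0.0187, -0.2787, 0], [0, 0, 0], 0.03], [[-0.0187, -0.2787, 0], [0, 0, 0], 0.03]]'

```text
time: 9.8
ee_pos: [0.4706, 0.2476, 0.4045]
ee_rot: [[0.963, 0.268, 0.001], [0.268, -0.963, -0.0], [0.001, 0.0, -1.0]]
contact_force: [0.2, -1.0, -1.0]
finger_gap: 0.0345
gripper_force: 40.5
```

```bash
python3 - <<'E'
from h import *
print(go(*PP['blue'],.087).round(4))
E
```

```text
[0.0013 0.0016 0.1628]
```

Converted, 0.163 m / 0.75 = 0.2173, 0.162 m / 0.75 = 0.216.

>>> run_rows --moves '[[[0.0013, 0.0013, 0.0533], [0, 0, 0], 0.03], [[0.0013, 0.0013, 0.1067], [0, 0, 0], 0.03], [[0.0013, 0.0013, 0.1533], [0, 0, 0], 0.03], [[0.0013, 0.0013, 0.1867], [0, 0, 0], 0.03], [[0.0013, 0.0013, 0.2067], [0, 0, 0], 0.03], [[0.0013, 0.0013, 0.2147], [0, 0, 0], 0.03], [[0.0013, 0.0013, 0.216], [0, 0, 0], 0.03], [[0.0013, 0.0013, 0.2173], [0, 0, 0], 0.03]]'

```text
time: 10.47
ee_pos: [0.4735, 0.2451, 0.2423]
ee_rot: [[0.964, 0.264, 0.002], [0.264, -0.964, -0.0], [0.001, 0.0, -1.0]]
contact_force: [-2.0, -2.1, 11.4]
finger_gap: 0.0347
gripper_force: 42.2
```

>>> run_rows --moves '[[[0, 0, 0.0013], [0, 0, 0], 0.03], [[0, 0, 0.0013], [0, 0, 0], 0.03]]'

```text
time: 10.63
ee_pos: [0.4737, 0.2452, 0.2424]
ee_rot: [[0.964, 0.265, 0.003], [0.265, -0.964, -0.0], [0.003, 0.001, -1.0]]
contact_force: [-4.2, -2.1, 9.7]
finger_gap: 0.0347
gripper_force: 42.3
```

```bash
python3 -c "
from h import *
print(go(*PP['blue']).round(4))"
```

```text
[-0.0012 -0.0015 -0.    ]
```

Contact at about 10 N means it is on the floor. Releasing, lifting and going on to green.

>>> run_rows --moves '[[[0, 0, 0], [0, 0, 0], 0.045], [[0, 0, 0], [0, 0, 0], 0.056], [[0, 0, 0], [0, 0, 0], 0.056], [[0, 0, 0], [0, 0, 0], 0.056], [[0, 0, 0], [0, 0, 0], 0.056]]'

```text
time: 11.05
ee_pos: [0.4723, 0.2459, 0.2401]
ee_rot: [[0.964, 0.265, -0.0], [0.265, -0.964, -0.0], [-0.0, 0.0, -1.0]]
contact_force: [-0.2, -1.0, -0.5]
finger_gap: 0.0561
gripper_force: 0.0
```

>>> run_rows --moves '[[[0, 0, -0.0133], [0, 0, 0], 0.056], [[0, 0, -0.04], [0, 0, 0], 0.056], [[0, 0, -0.0933], [0, 0, 0], 0.056], [[0, 0, -0.1467], [0, 0, 0], 0.056], [[0, 0, -0.2], [0, 0, 0], 0.056], [[0, 0, -0.2187], [0, 0, 0], 0.056]]'

```text
time: 11.55
ee_pos: [0.4732, 0.2466, 0.4116]
ee_rot: [[0.964, 0.266, 0.009], [0.266, -0.964, 0.002], [0.01, 0.0, -1.0]]
contact_force: [0.7, 0.1, 0.8]
finger_gap: 0.0559
gripper_force: 0.0
```

>>> run_rows --moves '[[[-0.0053, 0.0333, 0], [0, 0, 0], 0.056], [[-0.0133, 0.084, 0], [0, 0, 0], 0.07], [[-0.0213, 0.1347, 0], [0, 0, 0], 0.07], [[-0.0293, 0.1853, 0], [0, 0, 0], 0.07], [[-0.0293, 0.1853, 0], [0, 0, 0], 0.07]]'

```text
time: 11.97
ee_pos: [0.4886, 0.1013, 0.4051]
ee_rot: [[0.965, 0.261, 0.001], [0.261, -0.965, -0.003], [0.001, 0.003, -1.0]]
contact_force: [0.5, -0.0, -0.1]
finger_gap: 0.07
gripper_force: 0.0
```

```bash
python3 -c "
from h import *
print(go(*BP['green'],.075).round(4))"
```

```text
[-0.0195  0.1288  0.1758]
```

Converted, 0.133 m / 0.75 = 0.1773, 0.112 m / 0.75 = 0.1493.

>>> run_rows --moves '[[[-0.008, 0.0507, 0], [0, 0, 0], 0.07], [[-0.016, 0.1013, 0], [0, 0, 0], 0.07], [[-0.024, 0.1493, 0], [0, 0, 0], 0.07], [[-0.028, 0.1773, 0], [0, 0, 0], 0.07], [[-0.028, 0.1773, 0], [0, 0, 0], 0.07], [[-0.028, 0.1773, 0], [0, 0, 0], 0.07]]'

```text
time: 12.47
ee_pos: [0.503, -0.0282, 0.4047]
ee_rot: [[0.965, 0.263, 0.0], [0.263, -0.965, 0.0], [0.0, -0.0, -1.0]]
contact_force: [-0.3, -0.2, -0.5]
finger_gap: 0.0699
gripper_force: 0.0
```

```bash
python3 - <<'E'
from h import *
print(go(*BP['green'],.075).round(4)); f=cam("top")
for k in("red","blue"):
    c,a=blob(f,"white",proj(f,[*PP[k],.094]));print(k,a,plane(f,c,.094)-PP[k])
E
```

```text
[0.0004 0.0011 0.175 ]
red 136 [0.00028332 0.00038726]
blue 144 [ 0.00028145 -0.00192252]
```

Converted, 0.173 m / 0.75 = 0.2307, 0.168 m / 0.75 = 0.224.

>>> run_rows --moves '[[[0, 0.0013, 0.0533], [0, 0, 0], 0.07], [[0, 0.0013, 0.1067], [0, 0, 0], 0.07], [[0, 0.0013, 0.16], [0, 0, 0], 0.07], [[0, 0.0013, 0.2], [0, 0, 0], 0.07], [[0, 0.0013, 0.224], [0, 0, 0], 0.07], [[0, 0.0013, 0.2307], [0, 0, 0], 0.07], [[0, 0.0013, 0.2307], [0, 0, 0], 0.07]]'

```text
time: 13.1
ee_pos: [0.5026, -0.0271, 0.23]
ee_rot: [[0.964, 0.267, -0.003], [0.267, -0.964, 0.001], [-0.003, -0.002, -1.0]]
contact_force: [-0.2, 0.4, 0.3]
finger_gap: 0.07
gripper_force: 0.0
```

>>> run_rows --moves '[[[0, 0, 0], [0, 0, 0], 0.03], [[0, 0, 0], [0, 0, 0], 0.03], [[0, 0, 0], [0, 0, 0], 0.03], [[0, 0, 0], [0, 0, 0], 0.03], [[0, 0, 0], [0, 0, 0], 0.03], [[0, 0, 0], [0, 0, 0], 0.03]]' --grip_n 40

```text
time: 13.6
ee_pos: [0.5042, -0.0286, 0.2332]
ee_rot: [[0.964, 0.265, 0.004], [0.265, -0.964, -0.001], [0.003, 0.002, -1.0]]
contact_force: [-0.1, 0.8, 6.0]
finger_gap: 0.0346
gripper_force: 39.6
```

>>> run_rows --moves '[[[0, 0, -0.0267], [0, 0, 0], 0.03], [[0, 0, -0.08], [0, 0, 0], 0.03], [[0, 0, -0.1333], [0, 0, 0], 0.03], [[0, 0, -0.1867], [0, 0, 0], 0.03], [[0, 0, -0.2307], [0, 0, 0], 0.03], [[0, 0, -0.2307], [0, 0, 0], 0.03]]'

```text
time: 14.1
ee_pos: [0.505, -0.029, 0.4131]
ee_rot: [[0.964, 0.266, 0.014], [0.266, -0.964, -0.004], [0.013, 0.008, -1.0]]
contact_force: [1.1, -0.4, -0.4]
finger_gap: 0.0348
gripper_force: 40.5
```

>>> run_rows --moves '[[[0.012, -0.0347, 0], [0, 0, 0], 0.03], [[0.0293, -0.0867, 0], [0, 0, 0], 0.03], [[0.0453, -0.1373, 0], [0, 0, 0], 0.03], [[0.0613, -0.1867, 0], [0, 0, 0], 0.03], [[0.076, -0.2267, 0], [0, 0, 0], 0.03], [[0.08, -0.2387, 0], [0, 0, 0], 0.03], [[0.08, -0.2387, 0], [0, 0, 0], 0.03], [[0.08, -0.2387, 0], [0, 0, 0], 0.03]]'

```text
time: 14.77
ee_pos: [0.5133, 0.16, 0.404]
ee_rot: [[0.964, 0.267, -0.0], [0.267, -0.964, -0.001], [-0.0, 0.001, -1.0]]
contact_force: [0.9, -0.2, -1.6]
finger_gap: 0.0348
gripper_force: 40.6
```

```bash
python3 -c "
from h import *
print(go(*PP['green'],.087).round(4))"
```

```text
[0.0005 0.0011 0.1623]
```

Converted, 0.163 m / 0.75 = 0.2173, 0.162 m / 0.75 = 0.216.

>>> run_rows --moves '[[[0, 0, 0.0533], [0, 0, 0], 0.03], [[0, 0, 0.1067], [0, 0, 0], 0.03], [[0, 0, 0.1533], [0, 0, 0], 0.03], [[0, 0, 0.1867], [0, 0, 0], 0.03], [[0, 0, 0.2067], [0, 0, 0], 0.03], [[0, 0, 0.2133], [0, 0, 0], 0.03], [[0, 0, 0.216], [0, 0, 0], 0.03], [[0, 0, 0.2173], [0, 0, 0], 0.03]]'

```text
time: 15.43
ee_pos: [0.5143, 0.1585, 0.2423]
ee_rot: [[0.965, 0.264, 0.001], [0.264, -0.965, -0.0], [0.001, 0.001, -1.0]]
contact_force: [-4.9, -0.9, 11.7]
finger_gap: 0.0346
gripper_force: 41.5
```

```bash
python3 -c "
from h import *
print(go(*PP['green']).round(4))"
```

```text
[-0.0002 -0.0006 -0.    ]
```

>>> run_rows --moves '[[[0, 0, 0], [0, 0, 0], 0.045], [[0, 0, 0], [0, 0, 0], 0.056], [[0, 0, 0], [0, 0, 0], 0.056], [[0, 0, 0], [0, 0, 0], 0.056], [[0, 0, 0], [0, 0, 0], 0.056]]'

```text
time: 15.85
ee_pos: [0.5136, 0.1597, 0.2414]
ee_rot: [[0.964, 0.265, 0.0], [0.265, -0.964, -0.0], [0.0, 0.0, -1.0]]
contact_force: [0.1, 0.0, -0.2]
finger_gap: 0.056
gripper_force: 0.0
```

>>> run_rows --moves '[[[0, 0, -0.0133], [0, 0, 0], 0.056], [[0, 0, -0.04], [0, 0, 0], 0.056], [[0, 0, -0.0933], [0, 0, 0], 0.056], [[0, 0, -0.1467], [0, 0, 0], 0.056], [[0, 0, -0.2], [0, 0, 0], 0.056], [[0, 0, -0.2173], [0, 0, 0], 0.056]]'

```text
time: 16.35
ee_pos: [0.5147, 0.1603, 0.4119]
ee_rot: [[0.964, 0.266, 0.01], [0.266, -0.964, 0.001], [0.01, 0.002, -1.0]]
contact_force: [0.9, 0.3, 0.2]
finger_gap: 0.0558
gripper_force: 0.0
```

>>> run_rows --moves '[[[-0.0013, 0.0333, 0], [0, 0, 0], 0.056], [[-0.0027, 0.084, 0], [0, 0, 0], 0.07], [[-0.004, 0.1347, 0], [0, 0, 0], 0.07], [[-0.0053, 0.1853, 0], [0, 0, 0], 0.07], [[-0.0067, 0.236, 0], [0, 0, 0], 0.07], [[-0.008, 0.2867, 0], [0, 0, 0], 0.07], [[-0.0093, 0.328, 0], [0, 0, 0], 0.07], [[-0.0093, 0.328, 0], [0, 0, 0], 0.07]]'

```text
time: 17.02
ee_pos: [0.5729, -0.0842, 0.405]
ee_rot: [[0.965, 0.261, 0.001], [0.261, -0.965, -0.003], [0.001, 0.003, -1.0]]
contact_force: [0.4, -0.3, 0.8]
finger_gap: 0.07
gripper_force: 0.0
```

>>> run_rows --moves '[[[-0.0013, 0.0507, 0], [0, 0, 0], 0.07], [[-0.0027, 0.1013, 0], [0, 0, 0], 0.07], [[-0.004, 0.152, 0], [0, 0, 0], 0.07], [[-0.0053, 0.2027, 0], [0, 0, 0], 0.07], [[-0.0067, 0.2533, 0], [0, 0, 0], 0.07], [[-0.008, 0.3, 0], [0, 0, 0], 0.07], [[-0.0093, 0.3267, 0], [0, 0, 0], 0.07], [[-0.0093, 0.3267, 0], [0, 0, 0], 0.07]]'

```text
time: 17.68
ee_pos: [0.6302, -0.3211, 0.4042]
ee_rot: [[0.965, 0.262, 0.0], [0.262, -0.965, -0.001], [-0.0, 0.001, -1.0]]
contact_force: [-0.3, 0.0, 0.4]
finger_gap: 0.0701
gripper_force: 0.0
```

```bash
python3 -c "
from h import *
print(go(*BP['yellow'],.075).round(4))"
```

```text
[ 0.002  -0.0027  0.1745]
```

Converted, 0.173 m / 0.75 = 0.2307, 0.168 m / 0.75 = 0.224.

>>> run_rows --moves '[[[0.0013, -0.0013, 0.0533], [0, 0, 0], 0.07], [[0.0013, -0.0013, 0.1067], [0, 0, 0], 0.07], [[0.0013, -0.0013, 0.16], [0, 0, 0], 0.07], [[0.0013, -0.0013, 0.2], [0, 0, 0], 0.07], [[0.0013, -0.0013, 0.224], [0, 0, 0], 0.07], [[0.0013, -0.0013, 0.2307], [0, 0, 0], 0.07], [[0.0013, -0.0013, 0.2307], [0, 0, 0], 0.07]]'

```text
time: 18.27
ee_pos: [0.6308, -0.3143, 0.2297]
ee_rot: [[0.964, 0.266, -0.003], [0.266, -0.964, 0.002], [-0.002, -0.003, -1.0]]
contact_force: [-0.4, 0.6, 0.4]
finger_gap: 0.0702
gripper_force: 0.0
```

>>> run_rows --moves '[[[0, 0, 0], [0, 0, 0], 0.03], [[0, 0, 0], [0, 0, 0], 0.03], [[0, 0, 0], [0, 0, 0], 0.03], [[0, 0, 0], [0, 0, 0], 0.03], [[0, 0, 0], [0, 0, 0], 0.03], [[0, 0, 0], [0, 0, 0], 0.03]]' --grip_n 40

```text
time: 18.77
ee_pos: [0.6321, -0.3164, 0.2342]
ee_rot: [[0.964, 0.265, 0.004], [0.266, -0.964, -0.002], [0.003, 0.003, -1.0]]
contact_force: [0.4, 0.8, 6.2]
finger_gap: 0.0349
gripper_force: 39.6
```

>>> run_rows --moves '[[[0, 0, -0.0267], [0, 0, 0], 0.03], [[0, 0, -0.08], [0, 0, 0], 0.03], [[0, 0, -0.1333], [0, 0, 0], 0.03], [[0, 0, -0.1867], [0, 0, 0], 0.03], [[0, 0, -0.2307], [0, 0, 0], 0.03], [[0, 0, -0.2307], [0, 0, 0], 0.03]]'

```text
time: 19.27
ee_pos: [0.6324, -0.3166, 0.4154]
ee_rot: [[0.964, 0.266, 0.013], [0.266, -0.964, -0.009], [0.01, 0.012, -1.0]]
contact_force: [1.0, -0.3, -0.3]
finger_gap: 0.0346
gripper_force: 40.5
```

>>> run_rows --moves '[[[0.0027, -0.0333, 0], [0, 0, 0], 0.03], [[0.008, -0.084, 0], [0, 0, 0], 0.03], [[0.0133, -0.1347, 0], [0, 0, 0], 0.03], [[0.0187, -0.1853, 0], [0, 0, 0], 0.03], [[0.024, -0.236, 0], [0, 0, 0], 0.03], [[0.0293, -0.2867, 0], [0, 0, 0], 0.03], [[0.0347, -0.3373, 0], [0, 0, 0], 0.03], [[0.036, -0.3653, 0], [0, 0, 0], 0.03]]'

```text
time: 19.93
ee_pos: [0.5834, -0.0408, 0.4045]
ee_rot: [[0.964, 0.268, 0.0], [0.268, -0.964, 0.001], [0.001, -0.001, -1.0]]
contact_force: [-0.7, 0.6, -1.4]
finger_gap: 0.0348
gripper_force: 40.6
```

```bash
python3 -c "
from h import *
print(go(*PP['yellow'],.087).round(4))"
```

```text
[ 0.0262 -0.2665  0.1631]
```

Converted, -0.274 m / 0.75 = -0.3653, -0.265 m / 0.75 = -0.3533.

>>> run_rows --moves '[[[0.0053, -0.0507, 0], [0, 0, 0], 0.03], [[0.0107, -0.1013, 0], [0, 0, 0], 0.03], [[0.016, -0.152, 0], [0, 0, 0], 0.03], [[0.0213, -0.2027, 0], [0, 0, 0], 0.03], [[0.0267, -0.2533, 0], [0, 0, 0], 0.03], [[0.032, -0.304, 0], [0, 0, 0], 0.03], [[0.036, -0.3533, 0], [0, 0, 0], 0.03], [[0.036, -0.3653, 0], [0, 0, 0], 0.03]]'

```text
time: 20.6
ee_pos: [0.536, 0.2313, 0.4046]
ee_rot: [[0.963, 0.269, 0.0], [0.269, -0.963, 0.002], [0.001, -0.002, -1.0]]
contact_force: [-0.0, -0.4, -1.4]
finger_gap: 0.0344
gripper_force: 40.7
```

>>> run_rows --moves '[[[0, 0, 0], [0, 0, 0], 0.03], [[0, 0, 0], [0, 0, 0], 0.03]]'

```text
time: 20.77
ee_pos: [0.5375, 0.2269, 0.4043]
ee_rot: [[0.964, 0.267, 0.0], [0.267, -0.964, -0.001], [0.0, 0.001, -1.0]]
contact_force: [0.4, -0.7, -2.0]
finger_gap: 0.0346
gripper_force: 40.7
```

```bash
python3 - <<'E'
from h import *
print(go(*PP['yellow'],.087).round(4)); f=cam("scene"); cv2.imwrite("pics/b.png",f["image"][150:400,150:550])
E
```

```text
[-0.0011  0.0032  0.1626]
```

View pics/b.png

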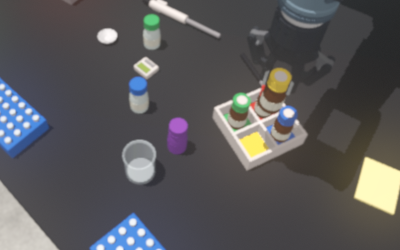

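The yellow bottle hangs upright at crop (278,85). Green and blue stand in their pockets, and the yellow pocket at (253,145) is empty.

Converted, 0.163 m / 0.75 = 0.2173, 0.162 m / 0.75 = 0.216.

>>> run_rows --moves '[[[-0.0013, 0.0027, 0.0533], [0, 0, 0], 0.03], [[-0.0013, 0.0027, 0.1067], [0, 0, 0], 0.03], [[-0.0013, 0.0027, 0.1533], [0, 0, 0], 0.03], [[-0.0013, 0.0027, 0.1867], [0, 0, 0], 0.03], [[-0.0013, 0.0027, 0.2067], [0, 0, 0], 0.03], [[-0.0013, 0.0027, 0.2133], [0, 0, 0], 0.03], [[-0.0013, 0.0027, 0.216], [0, 0, 0], 0.03], [[-0.0013, 0.0027, 0.2173], [0, 0, 0], 0.03]]'

```text
time: 21.48
ee_pos: [0.5387, 0.2227, 0.2429]
ee_rot: [[0.965, 0.263, 0.002], [0.263, -0.965, -0.001], [0.001, 0.001, -1.0]]
contact_force: [-3.5, -2.6, 12.9]
finger_gap: 0.0346
gripper_force: 42.0
```

```bash
python3 -c "
from h import *
print(go(*PP['yellow']).round(4))"
```

```text
[-0.0013 -0.0012 -0.    ]
```

>>> run_rows --moves '[[[0, 0, 0], [0, 0, 0], 0.045], [[0, 0, 0], [0, 0, 0], 0.056], [[0, 0, 0], [0, 0, 0], 0.056], [[0, 0, 0], [0, 0, 0], 0.056], [[0, 0, 0], [0, 0, 0], 0.056]]'

```text
time: 21.9
ee_pos: [0.5374, 0.2243, 0.2413]
ee_rot: [[0.964, 0.265, 0.0], [0.265, -0.964, 0.0], [0.0, 0.0, -1.0]]
contact_force: [0.6, -0.3, -0.7]
finger_gap: 0.0559
gripper_force: 0.0
```

>>> run_rows --moves '[[[0, 0, -0.0133], [0, 0, 0], 0.056], [[0, 0, -0.04], [0, 0, 0], 0.056], [[0, 0, -0.0933], [0, 0, 0], 0.056], [[0, 0, -0.1467], [0, 0, 0], 0.056], [[0, 0, -0.2], [0, 0, 0], 0.056], [[0, 0, -0.2173], [0, 0, 0], 0.056]]'

```text
time: 22.4
ee_pos: [0.5383, 0.2251, 0.4122]
ee_rot: [[0.964, 0.266, 0.01], [0.266, -0.964, 0.002], [0.011, 0.001, -1.0]]
contact_force: [0.9, 0.8, 0.4]
finger_gap: 0.056
gripper_force: 0.0
```

>>> run_rows --moves '[[[0, 0.04, 0], [0, 0, 0], 0.056], [[0, 0.0933, 0], [0, 0, 0], 0.056], [[0, 0.1467, 0], [0, 0, 0], 0.056], [[0, 0.2, 0], [0, 0, 0], 0.056], [[0, 0.2533, 0], [0, 0, 0], 0.056], [[0, 0.2933, 0], [0, 0, 0], 0.056], [[0, 0.2933, 0], [0, 0, 0], 0.056], [[0, 0.2933, 0], [0, 0, 0], 0.056]]'

```text
time: 23.07
ee_pos: [0.5958, 0.011, 0.4044]
ee_rot: [[0.965, 0.263, -0.0], [0.263, -0.965, 0.0], [-0.0, -0.0, -1.0]]
contact_force: [-0.5, 0.9, 0.0]
finger_gap: 0.0557
gripper_force: 0.0
```

```bash
python3 - <<'E'
from h import *
f=cam("top")
for k in PP:
    c,a=blob(f,"white",proj(f,[*PP[k],.094]));print(k,a,(plane(f,c,.094)-PP[k]).round(4))
for k,p in(("blue",(326,185)),("green",(398,275))):
    c,a=blob(f,k,p); print("plain",k,a,plane(f,c,.085).round(4))
f=cam("scene"); cv2.imwrite("pics/c.png",f["image"][100:400,150:550])
E
```

```text
red 15 [0.0461 0.0625]
blue 15 [ 0.0234 -0.002 ]
green 6354 [0.0801 0.0325]
yellow 15 [-0.0415  0.0209]
plain blue 127 [ 0.6202 -0.032 ]
plain green 402 [ 0.4783 -0.1396]
```

View pics/c.png

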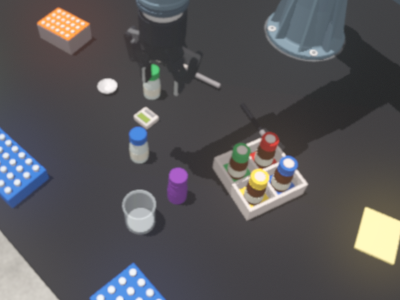

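All four bottles stand upright in their own colours at crop (268,148), (288,172), (239,160) and (257,186). Both plain bottles stand at (152,82) and (138,145). The arm hid the top view, so I'll clear it and check.

Converted, 0.28 m / 0.75 = 0.3733, 0.24 m / 0.75 = 0.32.

>>> run_rows --moves '[[[-0.0133, 0.0533, 0], [0, 0, 0], 0.056], [[-0.0267, 0.1067, 0], [0, 0, 0], 0.056], [[-0.04, 0.16, 0], [0, 0, 0], 0.056], [[-0.0533, 0.2133, 0], [0, 0, 0], 0.056], [[-0.0667, 0.2667, 0], [0, 0, 0], 0.056], [[-0.08, 0.32, 0], [0, 0, 0], 0.056], [[-0.0933, 0.3733, 0], [0, 0, 0], 0.056], [[-0.0933, 0.3733, 0], [0, 0, 0], 0.056]]'

```text
time: 23.83
ee_pos: [0.6021, -0.2812, 0.4041]
ee_rot: [[0.965, 0.262, 0.0], [0.262, -0.965, -0.003], [-0.001, 0.003, -1.0]]
contact_force: [-0.1, 0.2, -0.1]
finger_gap: 0.056
gripper_force: 0.0
```

```bash
python3 - <<'E'
from h import *
f=cam("top")
for k in PP:
    c,a=blob(f,"white",proj(f,[*PP[k],.094]));print(k,a,(plane(f,c,.094)-PP[k]).round(4))
for k,p in(("blue",(326,185)),("green",(398,275))):
    c,a=blob(f,k,p); print("plain",k,a,plane(f,c,.085).round(4))
E
```

```text
red 147 [-0.      0.0002]
blue 148 [ 0.0002 -0.0019]
green 160 [-0.0002 -0.0008]
yellow 151 [ 0.0006 -0.0011]
plain blue 422 [ 0.6288 -0.0259]
plain green 418 [ 0.4786 -0.14  ]
```

>>> run_rows --moves '[[[0, 0, 0], [0, 0, 0], 0.056], [[0, 0, 0], [0, 0, 0], 0.056], [[0, 0, 0], [0, 0, 0], 0.056], [[0, 0, 0], [0, 0, 0], 0.056]]' --quiet true

```text
ok
```

```bash
python3 -c "
from cell import manip
print(manip.job_done())"
```

```text
the job is handed in; nothing more can be done
None
```

All four amber bottles stand upright in the pockets matching their caps, within about 2 mm of the pad centres. Both plain bottles were left where they stood, and the job was handed in at about 24 s; the hand-in printed no verdict.

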